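# Tip the front row of mixing balls into the dish

### The arm

A 6-joint arm with a two-finger parallel gripper is mounted at the origin on the work surface. World frame = base frame: x ahead of the robot, y to its left, z up, the work surface at z = 0. Lengths are in mm, angles in rad, forces in N, time in s.
With the tool pointing down it reaches from about 350 to 775 mm from the base axis. Payload 7.3 kg.
Tool frame: the origin (TCP) lies at the very end of the fingers, on their centre line; the grasp point (between the pads) lies bot.grip_point_offset behind it (bot.grip_point_offset is the distance from the TCP to the grasp point, in mm); z points along the fingers, y is the line along which they close (so a half turn about z gives the same grasp; the last joint's range is limited). The gripper opens to 92 mm and grips with 3 to 60 N. Pads are 19 mm wide; open, the fingers measure 130 mm over their backs; the gripper's body (75 mm by 190 mm) begins 47 mm behind the grasp point.
Start: joints at [1.137, 0.342, 1.524, -0, 1.275, -0.146], TCP at [149.003, 503.431, 226.741] pointing down, gripper open.
Joint ranges: [-2.53, 2.53], [-0.77, 2.02], [0.04, 2.7], [-1, 4.14], [0.28, 2.66], [-3.11, 3.11]. Speed limits (rad/s): [2.57, 2.57, 3.14, 3.14, 3.14, 3.14].

### API

Orientations are given as [roll, pitch, yaw] about the fixed x, y, z axes, in that order (R = Rz(yaw) Ry(pitch) Rx(roll)).
In Python, from plant import bot gives the robot as it stands. The module is installed in compiled form; this text tells all that it offers.
- The arm moves only by the tool carry_out, never from a script. Its argument "plan" is a list of rows, each an object of numbers: "tx", "ty", "tz": the shift along the world's x, y, z in mm; "rx", "ry", "rz": the turn, a rotation vector about the world's x, y, z in rad. A call has 1 to 12 rows; each row shifts and turns the commanded pose from where the row before left it; what a row does not reach is not made up. A row lasts 1/10 s, in which the tool goes at most 50 mm and 8.59 degrees, less where a joint would pass 70% of its speed; a pose out of reach is approached as far as the arm can. A call with a gripper value outside its range is refused whole. "gripper" is the closure, from 0 (fully open) to 1 (shut), set as the call begins (left out, the last holds). The fingers move at their own pace and stop on an object; the grip force is fixed at half the most. Time passes only in rows, so rows that do not move let the fingers close. It gives the time, the measured TCP pose, the force, the opening and the grip force at its end, in the units of the state.
- bot.get_obs(): the state, without advancing time (a new reading comes with each control period).
- bot.capture(name): name is "side" or "top"; returns the picture (420x560x3 uint8, red, green, blue); there is no depth.
- bot.camera_model(name): a dict with "camera_matrix" (3x3 intrinsics, pixels), "R" (3x3) and "t" (3): a world point X has camera coordinates R X + t. Camera axes: x right, y down, z forward; pixel columns grow to the right and rows downward; lengths in mm; the calibration is good to about 2 mm. A picture is of the moment at which its call begins. camera_model takes no time and is no camera call.
- bot.close_job(): hands the job in; it is judged then, once.
The state is a dict: "time": time; "joint_positions": joint angles; "dq": joint speeds; "tau": joint torques, N m; "tool_pos": TCP position; "tcp_rot": TCP orientation; "contact_force": force on the tool from outside, world axes, zero at the start; "moment": the same for the moment, N m; "grip_width": finger opening in mm; "finger_force": force on a finger pad.
Only numpy, scipy, OpenCV 4.12 (cv2) and the standard library are available. Lean on these libraries where they do the work, as an engineer would, in place of code of your own. Each camera call takes 0.05 s, during which the arm holds its last target. There are 200 camera calls.

### The job

Set the oblong white dish on the table beneath the spout of the little ball tray, lined up with it. Then lift the tray's bar handle until only the front row of three steel mixing balls rolls out into the dish, and lower the tray back to rest: the rear row must stay in the tray, and the dish with its balls stays under the spout.

Things in the scene. Friction and masses are not known exactly. Their poses are not given: they have to be found in the camera images.
- dish: oblong open white ceramic dish, outside 90 mm (its x) by 70 mm (its y) by 36 mm high, walls and floor 2.5 mm, 160 g, loose on the table; origin at the centre of its underside, z up; a half turn makes no difference. The only rectangular dish (the like white cup, not used, is round). Grip it over its 70 mm width; under the spout its long side runs along the hinge's x.
- hinge (a point): hinge axis of the tray on its wooden stand, midway between the cheeks, 66 mm above the table; x points level from the spout to the handle, y along the axis, z up; does not turn with the tray. The stand is fixed, 90 mm wide, from x = -8 to 112 mm; before it the table beneath the overhanging spout is free. With the dish's centre at x = -66 mm the spout hangs over it and the balls land in it.
- tray (a joint): tilt of the aluminium tray (80 x 50 mm, walls 12 mm, 0.25 kg), rad: 0 at rest, leaning 8 degrees back to its handle; grows as the handle is lifted and the spout dips; stop at 1.1; falls back by its own weight. The front row rolls off from about 0.2 (up to 0.7 only it runs out); the rear row lies behind a lip 2 mm high and goes over it too from about 0.85. Lift slowly (0.4 rad/s).
- spout (a point): middle of the tray's open front end, its spout, on its bed, where the balls run off; the tray, open there, is 44 mm wide inside and 50 mm outside, its bed 3 mm thick. It lies 40 mm before the hinge; 72 mm above the table at rest, 50 mm at a tilt of 0.55. It turns with the tray.
- bar (a point): middle of the tray's handle: a round steel bar 12 mm thick and 72 mm long, parallel to the hinge axis, carried at its two ends by thin arms, free beneath. At rest 104 mm behind and 20 mm above the hinge (86 mm above the table); it moves on an arc of 106 mm radius about the hinge. It can be pinched from above with fingers closing along the hinge's x, and turns in the pinch.
- rear_row (a point): middle of the rear row, at the height of the ball centres, on the tray; x and z axes are level and upright when the tray is at rest and turn with the tray; the rear row has 2 mm of play.
- front1: loose steel ball, 14 mm across, 11 g, one of three side by side in the front (spout side) row of the tray; origin at its centre
- front2: loose steel ball, 14 mm across, 11 g, one of three side by side in the front (spout side) row of the tray; origin at its centre
- front3: loose steel ball, 14 mm across, 11 g, one of three side by side in the front (spout side) row of the tray; origin at its centre
- rear1: loose steel ball, 14 mm across, 11 g, one of three side by side in the rear (handle side) row of the tray; origin at its centre
- rear2: loose steel ball, 14 mm across, 11 g, one of three side by side in the rear (handle side) row of the tray; origin at its centre
- rear3: loose steel ball, 14 mm across, 11 g, one of three side by side in the rear (handle side) row of the tray; origin at its centre
Mind the look-alikes: they are no part of the job. Leave any orange look-alike of the dish alone.

How it is judged:
By the outcome, as a careful person would: the job done as asked, in the order asked, and still so for the second after the job is handed in, with the robot touching nothing.
It also fails if it takes over 58 s, if anything falls off the work surface, if the arm or the gripper's body presses on something with over 40 N, if the wrist force passes 120 N, or if a joint passes its speed limit or range.

## Working session

There is one attempt and no reset: what is moved stays moved. The work goes in short steps, Python scripts to look and compute and a tool call to move; the robot and the scene stay as the last step left them, time stands still between calls to the robot, and variables do not carry over. Pictures are saved under pics/ and viewed, at most 10 in all, crops included, and the job is handed in when it is done.

Besides the shell and the picture viewer there is one more tool, called after "Request:" by a JSON object that holds its "name" and its "arguments", one argument or row to a line. carry_out: Moves the arm, as the interface text tells. Its arguments: {"type":"object","properties":{"plan":{"type":"array"},"gripper":{"type":"number"}},"required":["plan"]}

```bash
mkdir -p pics; python3 - <<'E'
from plant import bot
import cv2,numpy as np
for n in("top","side"):
    im=bot.capture(n); cv2.imwrite(f"pics/{n}0.png",im[:,:,::-1]); 
    m=bot.camera_model(n); print(n,np.round(m["camera_matrix"],1).tolist(),np.round(m["R"],3).tolist(),np.round(m["t"],1).tolist())
o=bot.get_obs();print(o["time"],o["tool_pos"],o["tcp_rot"],o["grip_width"],bot.grip_point_offset)
E
```

```text
top [[414.0, 0.0, 277.7], [0.0, 414.0, 206.6], [0.0, 0.0, 1.0]] [[-0.013, -1.0, 0.008], [-0.985, 0.011, -0.17], [0.17, -0.01, -0.985]] [-108.1, 514.6, 823.4]
side [[472.0, 0.0, 281.5], [0.0, 472.0, 211.1], [0.0, 0.0, 1.0]] [[-0.937, -0.348, 0.019], [-0.247, 0.625, -0.741], [0.246, -0.699, -0.672]] [425.1, 270.8, 768.1]
0.1 [148.85751989 503.0899258  226.12699415] [-3.14023949e+00 -2.19110034e-04  2.85377063e+00] 91.73364208748914 18.8
```

View pics/top0.png

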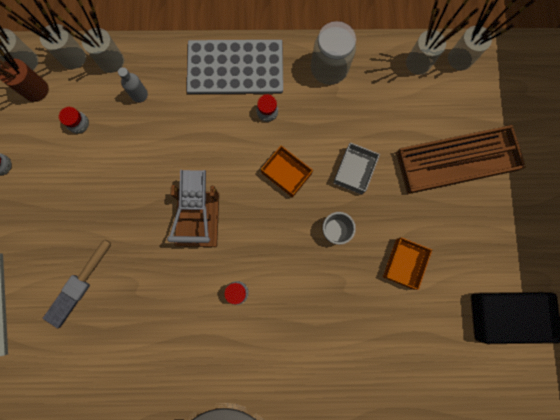

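View pics/side0.png

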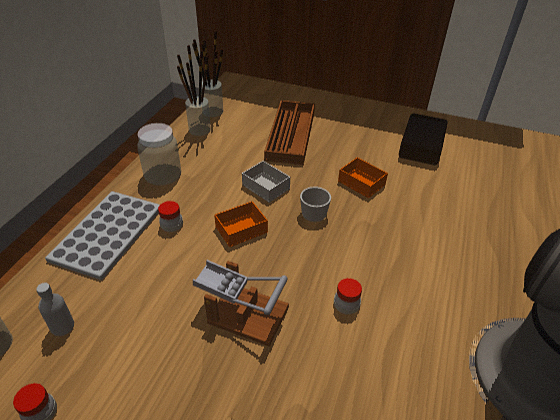

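The top view shows these candidates: the white rectangular dish at (356,169), the round white cup at (339,229), and orange dishes at (287,172) and (407,263). The tray and stand are at about (195,208), with the spout toward the image top (away from the robot) and the bar near (188,239). I choose (356,169) and will check it in a crop.

```bash
cat > h.py <<'E'
from plant import bot
import cv2,numpy as np
M={n:bot.camera_model(n) for n in("top","side")}
def ray(n,uv,z):
    m=M[n];R=np.array(m["R"]);c=-R.T@np.array(m["t"])
    d=R.T@np.linalg.solve(np.array(m["camera_matrix"]),[uv[0],uv[1],1.])
    return c+d*(z-c[2])/d[2]
def proj(n,X):
    m=M[n];p=np.array(m["camera_matrix"])@(np.array(m["R"])@np.array(X)+np.array(m["t"]));return p[:2]/p[2]
def white(im):
    h=cv2.cvtColor(im,cv2.COLOR_RGB2HSV);return ((h[...,1]<60)&(h[...,2]>60)).astype(np.uint8)*255
E
python3 - <<'E'
from h import *
t=cv2.imread("pics/top0.png");s=cv2.imread("pics/side0.png")
a=cv2.resize(t[130:260,155:255],None,fx=4,fy=4,interpolation=cv2.INTER_CUBIC)
b=cv2.resize(t[135:265,310:400],None,fx=4,fy=4,interpolation=cv2.INTER_CUBIC)
cv2.imwrite("pics/c1.png",np.hstack([a,b]))
cv2.imwrite("pics/c2.png",cv2.resize(s[145:345,180:340],None,fx=3,fy=3,interpolation=cv2.INTER_CUBIC))
w=white(cv2.cvtColor(t,cv2.COLOR_BGR2RGB))
w=w[140:200,325:385]
cs=max(cv2.findContours(w,0,2)[0],key=cv2.contourArea)
pts=np.array([ray("top",p[0]+[325,140],36)[:2] for p in cs],np.float32)
print(cv2.minAreaRect(pts),cv2.minAreaRect(cs))
w=white(cv2.cvtColor(s,cv2.COLOR_BGR2RGB))
E
```

```text
((600.7892456054688, -286.05474853515625), (71.36271667480469, 90.8648452758789), 67.01103973388672) ((31.798931121826172, 26.588470458984375), (33.39683532714844, 40.59397888183594), 21.250505447387695)
```

View pics/c1.png

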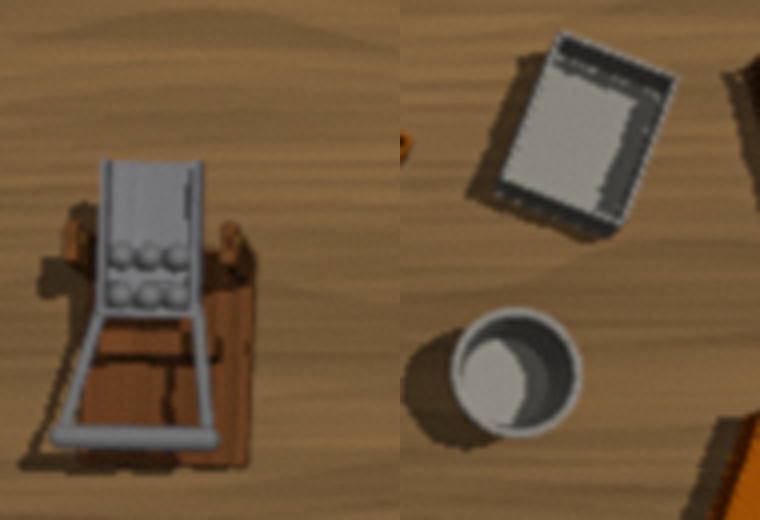

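View pics/c2.png

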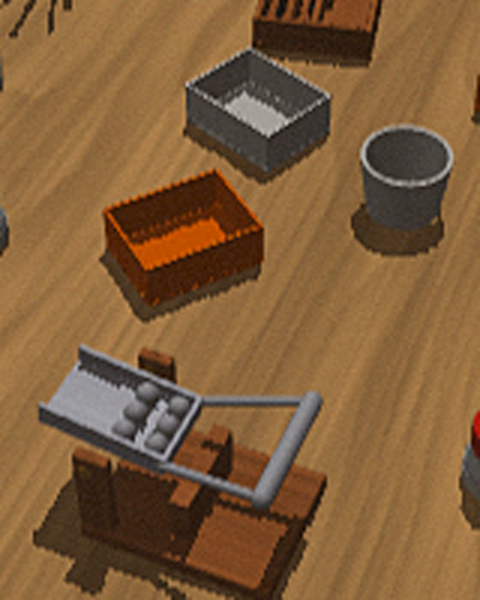

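The crops confirm the choice: the white rectangular dish (its rim fits 90×71 mm) with the round cup below it. In the top crop the spout's top corners are at about (180.5,170) and (205.8,170), and the bar ends at (168,239) and (210,239).

```bash
python3 - <<'E'
from h import *
r=lambda n,u,z:np.round(ray(n,u,z),1)
b1,b2=ray("top",(168.2,239.2),86),ray("top",(209.8,239.2),86)
s1,s2=ray("top",(180.5,170),84),ray("top",(205.7,170),84)
print("top bar",b1,b2,(b1+b2)/2,"len",np.linalg.norm(b1-b2));print("spout",s1,s2,(s1+s2)/2,np.linalg.norm(s1-s2))
c1,c2=ray("side",(284,279),86),ray("side",(267.3,310.7),86)
print("side bar",c1,c2,(c1+c2)/2)
d1,d2=ray("side",(180+80/3,145+346/3),84),ray("side",(180+40/3,145+405/3),84)
print("side spout",d1,d2,(d1+d2)/2)
# rims of rear corners of the tray
e1,e2=ray("top",(155+98/4,130+315/4),80),ray("top",(155+201/4,130+315/4),80);print("rear",e1,e2)
# base corners of stand (top face height unknown ~10)
for u in[(155+248/4,130+466/4),(155+255/4,130+258/4),(155+80/4,130+465/4)]:print("stand",r("top",u,8))
# side dish rim corners
P=[(188,92),(252,50),(329,97),(267,142)]
q=np.array([ray("side",(180+x/3,145+y/3),36)[:2] for x,y in P],np.float32);print(q.mean(0),cv2.minAreaRect(q))
E
```

```text
top bar [443.51612701 101.92708814  86.        ] [442.54135925  20.35059693  86.        ] [443.02874313  61.13884254  86.        ] len 81.58231480755317
spout [583.86119892  82.07525337  84.        ] [583.32232093  31.08396492  84.        ] [583.59175992  56.57960915  84.        ] 50.99413581100624
side bar [440.78767477  27.02066253  86.        ] [443.24062824  97.51543485  86.        ] [442.0141515   62.26804869  86.        ]
side spout [582.63556302  35.22865822  84.        ] [583.26300305  83.06312409  84.        ] [582.94928303  59.14589115  84.        ]
rear [504.92366101  82.82729015  80.        ] [504.3388859  31.3106886  80.       ]
stand [434.   16.7   8. ]
stand [547.9  14.3   8. ]
stand [435.6 106.8   8. ]
[ 596.6393  -282.54797] ((596.4365844726562, -282.8164367675781), (73.13241577148438, 88.59858703613281), 67.0085220336914)
```

Estimates: hinge at about (546,59), with its x axis along (-1,0.02). Dish centre at about (599,-284), long axis at -23°. Target for the dish is (612,58). I'll grip 25 mm toward its far end so the gripper body stays clear of the spout. Moving now.

Request:
{"name": "carry_out", "arguments": {
  "plan": [
    {"tx": 25,"ty": -29.5},
    {"tx": 25,"ty": -29.5},
    {"tx": 25,"ty": -29.5},
    {"tx": 25,"ty": -29.5},
    {"tx": 25,"ty": -29.5},
    {"tx": 25,"ty": -29.5},
    {"tx": 25,"ty": -29.5},
    {"tx": 25,"ty": -29.5},
    {"tx": 25,"ty": -29.5},
    {"tx": 25,"ty": -29.5},
    {"tx": 25,"ty": -29.5},
    {"tx": 25,"ty": -29.5}
  ],
  "gripper": 0
}}

```text
invalid input at $.plan[0]: expected keys tx, ty, tz, rx, ry, rz
```

Request:
{"name": "carry_out", "arguments": {
  "plan": [
    {"tx": 14.4,"ty": -37,"rz": -0.0095},
    {"tx": 14.4,"ty": -37,"rz": -0.0095},
    {"tx": 14.4,"ty": -37,"rz": -0.0095},
    {"tx": 14.4,"ty": -37,"rz": -0.0095},
    {"tx": 14.4,"ty": -37,"rz": -0.0095},
    {"tx": 14.4,"ty": -37,"rz": -0.0095},
    {"tx": 14.4,"ty": -37,"rz": -0.0095},
    {"tx": 14.4,"ty": -37,"rz": -0.0095},
    {"tx": 14.4,"ty": -37,"rz": -0.0095},
    {"tx": 14.4,"ty": -37,"rz": -0.0095},
    {"tx": 14.4,"ty": -37,"rz": -0.0095},
    {}
  ]
}}

```text
invalid input at $.plan[0]: expected keys tx, ty, tz, rx, ry, rz
```

Request:
{"name": "carry_out", "arguments": {
  "plan": [
    {"tx": 25,"ty": -29.5,"tz": 0,"rx": 0,"ry": 0,"rz": 0},
    {"tx": 25,"ty": -29.5,"tz": 0,"rx": 0,"ry": 0,"rz": 0},
    {"tx": 25,"ty": -29.5,"tz": 0,"rx": 0,"ry": 0,"rz": 0},
    {"tx": 25,"ty": -29.5,"tz": 0,"rx": 0,"ry": 0,"rz": 0},
    {"tx": 25,"ty": -29.5,"tz": 0,"rx": 0,"ry": 0,"rz": 0},
    {"tx": 25,"ty": -29.5,"tz": 0,"rx": 0,"ry": 0,"rz": 0},
    {"tx": 25,"ty": -29.5,"tz": 0,"rx": 0,"ry": 0,"rz": 0},
    {"tx": 25,"ty": -29.5,"tz": 0,"rx": 0,"ry": 0,"rz": 0},
    {"tx": 25,"ty": -29.5,"tz": 0,"rx": 0,"ry": 0,"rz": 0},
    {"tx": 25,"ty": -29.5,"tz": 0,"rx": 0,"ry": 0,"rz": 0},
    {"tx": 25,"ty": -29.5,"tz": 0,"rx": 0,"ry": 0,"rz": 0},
    {"tx": 25,"ty": -29.5,"tz": 0,"rx": 0,"ry": 0,"rz": 0}
  ],
  "gripper": 0
}}

```text
time: 1.3
tool_pos: [449.6, 148.0, 226.5]
tcp_rot: [-3.142, -0.001, 2.854]
contact_force: [0.6, 0.5, 0.1]
grip_width: 91.4
finger_force: 0.0
```

Request:
{"name": "carry_out", "arguments": {
  "plan": [
    {"tx": 14.4,"ty": -37,"tz": 0,"rx": 0,"ry": 0,"rz": -0.0095},
    {"tx": 14.4,"ty": -37,"tz": 0,"rx": 0,"ry": 0,"rz": -0.0095},
    {"tx": 14.4,"ty": -37,"tz": 0,"rx": 0,"ry": 0,"rz": -0.0095},
    {"tx": 14.4,"ty": -37,"tz": 0,"rx": 0,"ry": 0,"rz": -0.0095},
    {"tx": 14.4,"ty": -37,"tz": 0,"rx": 0,"ry": 0,"rz": -0.0095},
    {"tx": 14.4,"ty": -37,"tz": 0,"rx": 0,"ry": 0,"rz": -0.0095},
    {"tx": 14.4,"ty": -37,"tz": 0,"rx": 0,"ry": 0,"rz": -0.0095},
    {"tx": 14.4,"ty": -37,"tz": 0,"rx": 0,"ry": 0,"rz": -0.0095},
    {"tx": 14.4,"ty": -37,"tz": 0,"rx": 0,"ry": 0,"rz": -0.0095},
    {"tx": 14.4,"ty": -37,"tz": 0,"rx": 0,"ry": 0,"rz": -0.0095},
    {"tx": 14.4,"ty": -37,"tz": 0,"rx": 0,"ry": 0,"rz": -0.0095},
    {"tx": 14.4,"ty": -37,"tz": 0,"rx": 0,"ry": 0,"rz": -0.0095}
  ]
}}

```text
time: 2.5
tool_pos: [622.0, -296.0, 226.1]
tcp_rot: [3.141, -0.001, 2.739]
contact_force: [1.0, -0.5, -0.4]
grip_width: 91.5
finger_force: 0.0
```

```bash
python3 - <<'E'
from plant import bot
o=bot.get_obs();print(o["tool_pos"],o["tcp_rot"],o["joint_positions"])
E
```

```text
[ 621.96026321 -296.00859559  226.11228208] [ 3.14123956e+00 -1.04232486e-03  2.73929417e+00] [-5.55438913e-01  6.60564761e-01  9.94874508e-01  1.90627233e-04
  1.48723737e+00 -1.72395258e+00]
```

Request:
{"name": "carry_out", "arguments": {
  "plan": [
    {"tx": 0,"ty": 0,"tz": -25,"rx": 0,"ry": 0,"rz": 0},
    {"tx": 0,"ty": 0,"tz": -25,"rx": 0,"ry": 0,"rz": 0},
    {"tx": 0,"ty": 0,"tz": -25,"rx": 0,"ry": 0,"rz": 0},
    {"tx": 0,"ty": 0,"tz": -25,"rx": 0,"ry": 0,"rz": 0},
    {"tx": 0,"ty": 0,"tz": -25,"rx": 0,"ry": 0,"rz": 0},
    {"tx": 0,"ty": 0,"tz": -25,"rx": 0,"ry": 0,"rz": 0},
    {"tx": 0,"ty": 1,"tz": -25,"rx": 0,"ry": 0,"rz": 0},
    {"tx": 0,"ty": 0,"tz": -15,"rx": 0,"ry": 0,"rz": 0},
    {"tx": 0,"ty": 0,"tz": -10,"rx": 0,"ry": 0,"rz": 0},
    {"tx": 0,"ty": 0,"tz": -10,"rx": 0,"ry": 0,"rz": 0},
    {"tx": 0,"ty": 0,"tz": -8,"rx": 0,"ry": 0,"rz": 0},
    {"tx": 0,"ty": 0,"tz": 0,"rx": 0,"ry": 0,"rz": 0}
  ]
}}

```text
time: 3.7
tool_pos: [621.5, -293.4, 7.9]
tcp_rot: [3.141, -0.001, 2.74]
contact_force: [-0.3, 1.0, -0.0]
grip_width: 91.8
finger_force: 0.0
```

Request:
{"name": "carry_out", "arguments": {
  "plan": [
    {"tx": 0,"ty": 0,"tz": 0,"rx": 0,"ry": 0,"rz": 0},
    {"tx": 0,"ty": 0,"tz": 0,"rx": 0,"ry": 0,"rz": 0},
    {"tx": 0,"ty": 0,"tz": 0,"rx": 0,"ry": 0,"rz": 0},
    {"tx": 0,"ty": 0,"tz": 0,"rx": 0,"ry": 0,"rz": 0},
    {"tx": 0,"ty": 0,"tz": 0,"rx": 0,"ry": 0,"rz": 0},
    {"tx": 0,"ty": 0,"tz": 0,"rx": 0,"ry": 0,"rz": 0},
    {"tx": 0,"ty": 0,"tz": 0,"rx": 0,"ry": 0,"rz": 0},
    {"tx": 0,"ty": 0,"tz": 0,"rx": 0,"ry": 0,"rz": 0}
  ],
  "gripper": 1
}}

```text
time: 4.5
tool_pos: [622.2, -294.1, 9.6]
tcp_rot: [-3.141, 0.002, 2.74]
contact_force: [-1.2, -0.3, 5.6]
grip_width: 69.9
finger_force: 29.9
```

Request:
{"name": "carry_out", "arguments": {
  "plan": [
    {"tx": 0,"ty": 0,"tz": 5,"rx": 0,"ry": 0,"rz": 0},
    {"tx": 0,"ty": 0,"tz": 15,"rx": 0,"ry": 0,"rz": 0},
    {"tx": 0,"ty": 0,"tz": 25,"rx": 0,"ry": 0,"rz": 0},
    {"tx": 0,"ty": 0,"tz": 30,"rx": 0,"ry": 0,"rz": 0},
    {"tx": 0,"ty": 0,"tz": 25,"rx": 0,"ry": 0,"rz": 0},
    {"tx": 0,"ty": 5,"tz": 0,"rx": 0,"ry": 0,"rz": 0.01},
    {"tx": 3,"ty": 15,"tz": 0,"rx": 0,"ry": 0,"rz": 0.02},
    {"tx": 4,"ty": 20,"tz": 0,"rx": 0,"ry": 0,"rz": 0.03},
    {"tx": 4,"ty": 25,"tz": 0,"rx": 0,"ry": 0,"rz": 0.03},
    {"tx": 4,"ty": 25,"tz": 0,"rx": 0,"ry": 0,"rz": 0.03},
    {"tx": 4,"ty": 25,"tz": 0,"rx": 0,"ry": 0,"rz": 0.03},
    {"tx": 4,"ty": 25,"tz": 0,"rx": 0,"ry": 0,"rz": 0.03}
  ]
}}

```text
time: 5.7
tool_pos: [644.0, -150.1, 106.9]
tcp_rot: [3.141, -0.004, 2.924]
contact_force: [0.2, -0.5, -2.3]
grip_width: 69.7
finger_force: 29.9
```

Request:
{"name": "carry_out", "arguments": {
  "plan": [
    {"tx": 4,"ty": 25,"tz": 0,"rx": 0,"ry": 0,"rz": 0.03},
    {"tx": 4,"ty": 25,"tz": 0,"rx": 0,"ry": 0,"rz": 0.03},
    {"tx": 4,"ty": 25,"tz": 0,"rx": 0,"ry": 0,"rz": 0.03},
    {"tx": 4,"ty": 25,"tz": 0,"rx": 0,"ry": 0,"rz": 0.03},
    {"tx": 4,"ty": 25,"tz": 0,"rx": 0,"ry": 0,"rz": 0.03},
    {"tx": 4,"ty": 25,"tz": 0,"rx": 0,"ry": 0,"rz": 0.03},
    {"tx": 4,"ty": 25,"tz": 0,"rx": 0,"ry": 0,"rz": 0.02},
    {"tx": 0,"ty": 15,"tz": 0,"rx": 0,"ry": 0,"rz": 0},
    {"tx": 0,"ty": 10,"tz": 0,"rx": 0,"ry": 0,"rz": 0},
    {"tx": 0,"ty": 5,"tz": 0,"rx": 0,"ry": 0,"rz": 0},
    {"tx": 0,"ty": 0,"tz": 0,"rx": 0,"ry": 0,"rz": 0}
  ]
}}

```text
time: 6.8
tool_pos: [672.5, 51.8, 108.4]
tcp_rot: [-3.142, -0.001, 3.12]
contact_force: [-0.3, -0.4, -1.6]
grip_width: 69.6
finger_force: 29.9
```

```bash
python3 - <<'E'
from h import *
o=bot.get_obs();print(o["tool_pos"],o["tcp_rot"],o["grip_width"],o["joint_positions"])
E
```

```text
[672.46964416  51.75853729 108.43819312] [-3.14157993e+00 -6.54884229e-04  3.12025768e+00] 69.6365910641458 [-3.66924988e-02  7.15512298e-01  1.21881800e+00 -2.43665387e-05
  1.20791696e+00 -1.58614520e+00]
```

Request:
{"name": "carry_out", "arguments": {
  "plan": [
    {"tx": 4.5,"ty": 5,"tz": -10,"rx": 0,"ry": 0,"rz": 0},
    {"tx": 0,"ty": 0,"tz": -20,"rx": 0,"ry": 0,"rz": 0},
    {"tx": 0,"ty": 0,"tz": -20,"rx": 0,"ry": 0,"rz": 0},
    {"tx": 0,"ty": 0,"tz": -20,"rx": 0,"ry": 0,"rz": 0},
    {"tx": 0,"ty": 0,"tz": -15,"rx": 0,"ry": 0,"rz": 0},
    {"tx": 0,"ty": 0,"tz": -10,"rx": 0,"ry": 0,"rz": 0},
    {"tx": -5,"ty": 0,"tz": 0,"rx": 0,"ry": 0,"rz": 0},
    {"tx": -10,"ty": 0,"tz": 0,"rx": 0,"ry": 0,"rz": 0},
    {"tx": -10,"ty": 1,"tz": 0,"rx": 0,"ry": 0,"rz": 0},
    {"tx": -10,"ty": 0,"tz": 0,"rx": 0,"ry": 0,"rz": 0},
    {"tx": -5,"ty": 0,"tz": 0,"rx": 0,"ry": 0,"rz": 0},
    {"tx": 0,"ty": 0,"tz": 0,"rx": 0,"ry": 0,"rz": 0}
  ]
}}

```text
time: 8.0
tool_pos: [637.2, 57.4, 14.6]
tcp_rot: [3.142, 0.001, 3.12]
contact_force: [0.5, 0.2, -0.9]
grip_width: 69.8
finger_force: 29.9
```

```bash
python3 - <<'E'
from h import *
o=bot.get_obs();print(o["tool_pos"],o["tcp_rot"],o["contact_force"])
for n in("top","side"): cv2.imwrite(f"pics/{n}1.png",bot.capture(n)[:,:,::-1])
a=cv2.imread("pics/top1.png")[110:260,145:265];b=cv2.imread("pics/side1.png")[150:350,130:310]
a=cv2.resize(a,None,fx=3,fy=3);b=cv2.resize(b,(405,450));cv2.imwrite("pics/c3.png",np.hstack([a,b]))
E
```

```text
[637.21984754  57.41142499  14.63959904] [3.14153388e+00 9.31218911e-04 3.11979250e+00] [ 0.49740944  0.16841151 -0.88189626]
```

View pics/c3.png

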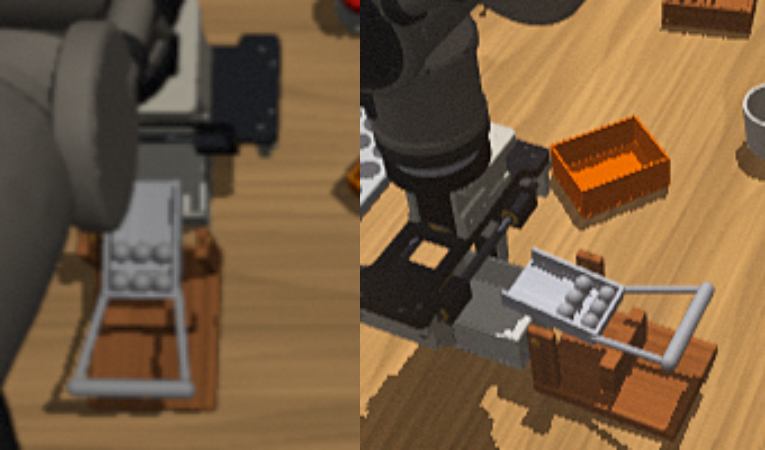

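The crop shows the dish held under the spout, in line with the tray and not touching it. All six balls are still in the tray. Lowering it to the table.

Request:
{"name": "carry_out", "arguments": {
  "plan": [
    {"tx": 0,"ty": 0,"tz": -2,"rx": 0,"ry": 0,"rz": 0},
    {"tx": 0,"ty": 0,"tz": -2,"rx": 0,"ry": 0,"rz": 0},
    {"tx": 0,"ty": 0,"tz": -1,"rx": 0,"ry": 0,"rz": 0},
    {"tx": 0,"ty": 0,"tz": 0,"rx": 0,"ry": 0,"rz": 0},
    {"tx": 0,"ty": 0,"tz": 0,"rx": 0,"ry": 0,"rz": 0}
  ]
}}

```text
time: 8.6
tool_pos: [637.7, 57.4, 9.5]
tcp_rot: [-3.142, 0.001, 3.12]
contact_force: [-1.5, -0.8, 6.3]
grip_width: 69.7
finger_force: 29.9
```

Request:
{"name": "carry_out", "arguments": {
  "plan": [
    {"tx": 0,"ty": 0,"tz": 0,"rx": 0,"ry": 0,"rz": 0},
    {"tx": 0,"ty": 0,"tz": 0,"rx": 0,"ry": 0,"rz": 0},
    {"tx": 0,"ty": 0,"tz": 0,"rx": 0,"ry": 0,"rz": 0},
    {"tx": 0,"ty": 0,"tz": 0,"rx": 0,"ry": 0,"rz": 0},
    {"tx": 0,"ty": 0,"tz": 0,"rx": 0,"ry": 0,"rz": 0},
    {"tx": 0,"ty": 0,"tz": 0,"rx": 0,"ry": 0,"rz": 0},
    {"tx": 0,"ty": 0,"tz": 5,"rx": 0,"ry": 0,"rz": 0},
    {"tx": 0,"ty": 0,"tz": 15,"rx": 0,"ry": 0,"rz": 0},
    {"tx": 0,"ty": 0,"tz": 20,"rx": 0,"ry": 0,"rz": 0},
    {"tx": 0,"ty": 0,"tz": 30,"rx": 0,"ry": 0,"rz": 0},
    {"tx": 0,"ty": 0,"tz": 40,"rx": 0,"ry": 0,"rz": 0},
    {"tx": 0,"ty": 0,"tz": 40,"rx": 0,"ry": 0,"rz": 0}
  ],
  "gripper": 0
}}

```text
time: 9.8
tool_pos: [637.1, 57.4, 161.4]
tcp_rot: [3.141, 0.001, 3.12]
contact_force: [1.1, 0.7, 0.8]
grip_width: 91.8
finger_force: 0.0
```

Request:
{"name": "carry_out", "arguments": {
  "plan": [
    {"tx": 0,"ty": 0,"tz": 30,"rx": 0,"ry": 0,"rz": 0},
    {"tx": 0,"ty": 0,"tz": 20,"rx": 0,"ry": 0,"rz": -0.1426},
    {"tx": -20,"ty": 0.4,"tz": 0,"rx": 0,"ry": 0,"rz": -0.1426},
    {"tx": -20,"ty": 0.4,"tz": 0,"rx": 0,"ry": 0,"rz": -0.1426},
    {"tx": -20,"ty": 0.4,"tz": 0,"rx": 0,"ry": 0,"rz": -0.1426},
    {"tx": -20,"ty": 0.4,"tz": 0,"rx": 0,"ry": 0,"rz": -0.1426},
    {"tx": -20,"ty": 0.4,"tz": 0,"rx": 0,"ry": 0,"rz": -0.1426},
    {"tx": -20,"ty": 0.4,"tz": 0,"rx": 0,"ry": 0,"rz": -0.1426},
    {"tx": -20,"ty": 0.4,"tz": 0,"rx": 0,"ry": 0,"rz": -0.1426},
    {"tx": -20,"ty": 0.4,"tz": 0,"rx": 0,"ry": 0,"rz": -0.1426},
    {"tx": -20,"ty": 0.4,"tz": 0,"rx": 0,"ry": 0,"rz": -0.1426},
    {"tx": -15,"ty": 0.4,"tz": 0,"rx": 0,"ry": 0,"rz": -0.1426}
  ],
  "gripper": 0.57
}}

```text
time: 11.0
tool_pos: [441.2, 61.5, 210.1]
tcp_rot: [3.14, 0.0, 1.545]
contact_force: [-0.2, 0.0, 0.7]
grip_width: 39.4
finger_force: 0.0
```

```bash
python3 - <<'E'
from h import *
o=bot.get_obs();print(o["tool_pos"],o["tcp_rot"],o["grip_width"])
for n in("top","side"): cv2.imwrite(f"pics/{n}2.png",bot.capture(n)[:,:,::-1])
a=cv2.imread("pics/top2.png")[110:260,145:265];b=cv2.imread("pics/side2.png")[150:350,130:310]
a=cv2.resize(a,None,fx=3,fy=3);b=cv2.resize(b,(405,450));cv2.imwrite("pics/c4.png",np.hstack([a,b]))
for X in[(657,92,36),(657,22,36),(567,92,36),(567,23,36)]:
    p=proj("side",X);q=proj("top",X);print(X,"c4 side",np.round((p-[130,150])*2.25+[360,0]),"top",np.round((q-[145,110])*3))
E
```

```text
[441.21186075  61.49418388 210.06979011] [3.13993760e+00 3.17535291e-05 1.54539093e+00] 39.35085710891966
(657, 92, 36) c4 side [421. 313.] top [110.  99.]
(657, 22, 36) c4 side [465. 251.] top [207.  98.]
(567, 92, 36) c4 side [522. 347.] top [107. 220.]
(567, 23, 36) c4 side [562. 282.] top [204. 219.]
```

View pics/c4.png

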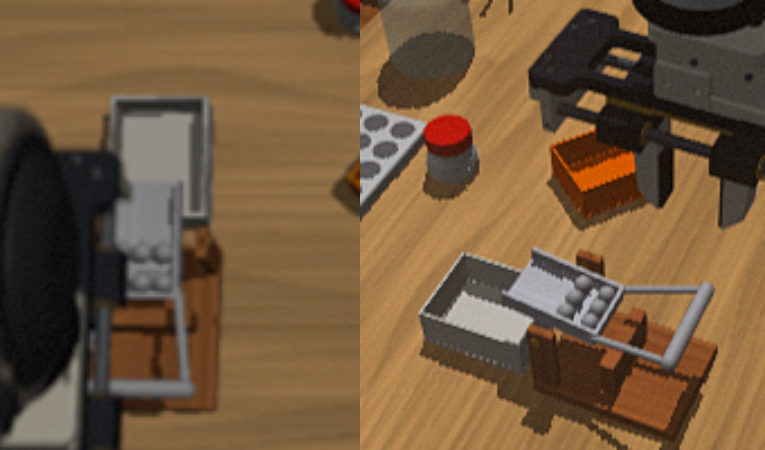

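The crop shows the dish standing under the spout at the predicted corners (within ~2 mm), aligned with it and the gripper clear. Now to the bar.

Request:
{"name": "carry_out", "arguments": {
  "plan": [
    {"tx": 1,"ty": 0,"tz": -20,"rx": 0,"ry": 0,"rz": 0.005},
    {"tx": 0,"ty": 0,"tz": -20,"rx": 0,"ry": 0,"rz": 0},
    {"tx": 0,"ty": 0,"tz": -20,"rx": 0,"ry": 0,"rz": 0},
    {"tx": 0,"ty": 0,"tz": -20,"rx": 0,"ry": 0,"rz": 0},
    {"tx": 0,"ty": 0,"tz": -15,"rx": 0,"ry": 0,"rz": 0},
    {"tx": 0,"ty": 0,"tz": -12,"rx": 0,"ry": 0,"rz": 0},
    {"tx": 0,"ty": 0,"tz": -12,"rx": 0,"ry": 0,"rz": 0},
    {"tx": 0,"ty": 0,"tz": -12,"rx": 0,"ry": 0,"rz": 0},
    {"tx": 0,"ty": 0,"tz": -8,"rx": 0,"ry": 0,"rz": 0},
    {"tx": 0,"ty": 0,"tz": -4,"rx": 0,"ry": 0,"rz": 0},
    {"tx": 0,"ty": 0,"tz": 0,"rx": 0,"ry": 0,"rz": 0}
  ]
}}

```text
time: 12.2
tool_pos: [443.6, 61.4, 65.6]
tcp_rot: [-3.142, 0.0, 1.557]
contact_force: [0.9, 0.8, 0.4]
grip_width: 39.5
finger_force: 0.0
```

Request:
{"name": "carry_out", "arguments": {
  "plan": [
    {"tx": 0,"ty": 0,"tz": 0,"rx": 0,"ry": 0,"rz": 0},
    {"tx": 0,"ty": 0,"tz": 0,"rx": 0,"ry": 0,"rz": 0},
    {"tx": 0,"ty": 0,"tz": 0,"rx": 0,"ry": 0,"rz": 0},
    {"tx": 0,"ty": 0,"tz": 0,"rx": 0,"ry": 0,"rz": 0},
    {"tx": 0,"ty": 0,"tz": 0,"rx": 0,"ry": 0,"rz": 0},
    {"tx": 0,"ty": 0,"tz": 0,"rx": 0,"ry": 0,"rz": 0},
    {"tx": 0,"ty": 0,"tz": 0,"rx": 0,"ry": 0,"rz": 0},
    {"tx": 0,"ty": 0,"tz": 0,"rx": 0,"ry": 0,"rz": 0}
  ],
  "gripper": 1
}}

```text
time: 13.0
tool_pos: [442.6, 61.4, 65.9]
tcp_rot: [-3.14, 0.0, 1.556]
contact_force: [-4.7, -0.8, 5.6]
grip_width: 11.1
finger_force: 30.0
```

Request:
{"name": "carry_out", "arguments": {
  "plan": [
    {"tx": 0.84,"ty": 0,"tz": 3.43,"rx": 0,"ry": 0,"rz": 0},
    {"tx": 0.84,"ty": 0,"tz": 3.43,"rx": 0,"ry": 0,"rz": 0},
    {"tx": 0.84,"ty": 0,"tz": 3.43,"rx": 0,"ry": 0,"rz": 0},
    {"tx": 1.18,"ty": 0,"tz": 3.33,"rx": 0,"ry": 0,"rz": 0},
    {"tx": 1.18,"ty": 0,"tz": 3.33,"rx": 0,"ry": 0,"rz": 0},
    {"tx": 1.18,"ty": -0.1,"tz": 3.33,"rx": 0,"ry": 0,"rz": 0},
    {"tx": 1.51,"ty": 0,"tz": 3.19,"rx": 0,"ry": 0,"rz": 0},
    {"tx": 1.51,"ty": 0,"tz": 3.19,"rx": 0,"ry": 0,"rz": 0},
    {"tx": 1.51,"ty": -0.1,"tz": 3.19,"rx": 0,"ry": 0,"rz": 0}
  ]
}}

```text
time: 13.9
tool_pos: [452.1, 61.2, 95.4]
tcp_rot: [-3.137, 0.0, 1.556]
contact_force: [-8.3, -2.1, -0.0]
grip_width: 11.2
finger_force: 30.0
```

Request:
{"name": "carry_out", "arguments": {
  "plan": [
    {"tx": 1.82,"ty": 0,"tz": 3.03,"rx": 0,"ry": 0,"rz": 0},
    {"tx": 1.82,"ty": -0.1,"tz": 3.03,"rx": 0,"ry": 0,"rz": 0},
    {"tx": 1.82,"ty": 0,"tz": 3.03,"rx": 0,"ry": 0,"rz": 0},
    {"tx": 2.11,"ty": 0,"tz": 2.83,"rx": 0,"ry": 0,"rz": 0},
    {"tx": 2.11,"ty": -0.1,"tz": 2.83,"rx": 0,"ry": 0,"rz": 0},
    {"tx": 2.11,"ty": 0,"tz": 2.83,"rx": 0,"ry": 0,"rz": 0},
    {"tx": 0,"ty": 0,"tz": 0,"rx": 0,"ry": 0,"rz": 0},
    {"tx": 0,"ty": 0,"tz": 0,"rx": 0,"ry": 0,"rz": 0},
    {"tx": 0,"ty": 0,"tz": 0,"rx": 0,"ry": 0,"rz": 0},
    {"tx": 0,"ty": 0,"tz": 0,"rx": 0,"ry": 0,"rz": 0},
    {"tx": 0,"ty": 0,"tz": 0,"rx": 0,"ry": 0,"rz": 0},
    {"tx": 0,"ty": 0,"tz": 0,"rx": 0,"ry": 0,"rz": 0}
  ]
}}

```text
time: 15.1
tool_pos: [462.7, 60.9, 113.1]
tcp_rot: [-3.135, 0.001, 1.557]
contact_force: [-12.3, -1.7, 6.7]
grip_width: 11.1
finger_force: 30.0
```

```bash
python3 - <<'E'
from h import *
o=bot.get_obs();print(o["tool_pos"],o["contact_force"],o["grip_width"])
for n in("top","side"): cv2.imwrite(f"pics/{n}3.png",bot.capture(n)[:,:,::-1])
a=cv2.imread("pics/top3.png")[110:260,145:265];b=cv2.imread("pics/side3.png")[150:350,130:310]
a=cv2.resize(a,None,fx=3,fy=3);b=cv2.resize(b,(405,450));cv2.imwrite("pics/c5.png",np.hstack([a,b]))
E
```

```text
[462.69916293  60.88913181 113.13864801] [-12.25343268  -1.67097885   6.66774686] 11.139807467269865
```

View pics/c5.png

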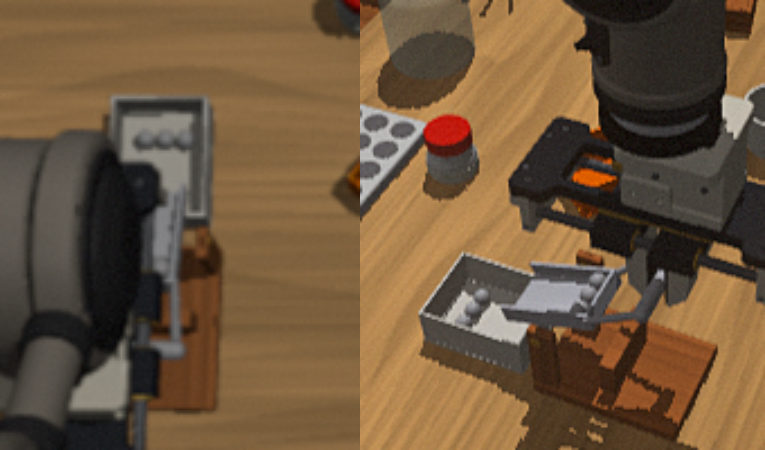

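The top crop shows three balls in the dish at (143–188,138). The side crop shows the rear row still in the tray at about (593,290). Lowering along the same arc.

Request:
{"name": "carry_out", "arguments": {
  "plan": [
    {"tx": -2.11,"ty": 0,"tz": -2.83,"rx": 0,"ry": 0,"rz": 0},
    {"tx": -2.11,"ty": 0.1,"tz": -2.83,"rx": 0,"ry": 0,"rz": 0},
    {"tx": -2.11,"ty": 0,"tz": -2.83,"rx": 0,"ry": 0,"rz": 0},
    {"tx": -1.82,"ty": 0,"tz": -3.03,"rx": 0,"ry": 0,"rz": 0},
    {"tx": -1.82,"ty": 0.1,"tz": -3.03,"rx": 0,"ry": 0,"rz": 0},
    {"tx": -1.82,"ty": 0,"tz": -3.03,"rx": 0,"ry": 0,"rz": 0},
    {"tx": -1.51,"ty": 0,"tz": -3.19,"rx": 0,"ry": 0,"rz": 0},
    {"tx": -1.51,"ty": 0.1,"tz": -3.19,"rx": 0,"ry": 0,"rz": 0},
    {"tx": -1.51,"ty": 0,"tz": -3.19,"rx": 0,"ry": 0,"rz": 0}
  ]
}}

```text
time: 16.1
tool_pos: [448.1, 61.3, 86.3]
tcp_rot: [-3.139, 0.0, 1.556]
contact_force: [-7.5, -1.6, 4.5]
grip_width: 11.0
finger_force: 30.0
```

Request:
{"name": "carry_out", "arguments": {
  "plan": [
    {"tx": -1.18,"ty": 0,"tz": -3.33,"rx": 0,"ry": 0,"rz": 0},
    {"tx": -1.18,"ty": 0.1,"tz": -3.33,"rx": 0,"ry": 0,"rz": 0},
    {"tx": -1.18,"ty": 0,"tz": -3.33,"rx": 0,"ry": 0,"rz": 0},
    {"tx": -0.84,"ty": 0,"tz": -3.4,"rx": 0,"ry": 0,"rz": 0},
    {"tx": -0.84,"ty": 0,"tz": -3.4,"rx": 0,"ry": 0,"rz": 0},
    {"tx": -0.5,"ty": 0,"tz": -2,"rx": 0,"ry": 0,"rz": 0},
    {"tx": -0.34,"ty": 0,"tz": -1.4,"rx": 0,"ry": 0,"rz": 0},
    {"tx": 0,"ty": 0,"tz": 0,"rx": 0,"ry": 0,"rz": 0},
    {"tx": 0,"ty": 0,"tz": 0,"rx": 0,"ry": 0,"rz": 0}
  ]
}}

```text
time: 17.0
tool_pos: [442.6, 61.5, 66.2]
tcp_rot: [-3.14, 0.0, 1.556]
contact_force: [-7.3, -0.7, 3.9]
grip_width: 10.9
finger_force: 30.0
```

Open partly (about 40 mm, to stay clear of the tray's rear), then go straight up.

Request:
{"name": "carry_out", "arguments": {
  "plan": [
    {"tx": 0,"ty": 0,"tz": 0,"rx": 0,"ry": 0,"rz": 0},
    {"tx": 0,"ty": 0,"tz": 0,"rx": 0,"ry": 0,"rz": 0},
    {"tx": 0,"ty": 0,"tz": 0,"rx": 0,"ry": 0,"rz": 0},
    {"tx": 0,"ty": 0,"tz": 0,"rx": 0,"ry": 0,"rz": 0},
    {"tx": 0,"ty": 0,"tz": 0,"rx": 0,"ry": 0,"rz": 0},
    {"tx": 0,"ty": 0,"tz": 5,"rx": 0,"ry": 0,"rz": 0},
    {"tx": 0,"ty": 0,"tz": 15,"rx": 0,"ry": 0,"rz": 0},
    {"tx": 0,"ty": 0,"tz": 25,"rx": 0,"ry": 0,"rz": 0},
    {"tx": 0,"ty": 0,"tz": 30,"rx": 0,"ry": 0,"rz": 0},
    {"tx": 0,"ty": 0,"tz": 30,"rx": 0,"ry": 0,"rz": 0},
    {"tx": 0,"ty": 0,"tz": 30,"rx": 0,"ry": 0,"rz": 0},
    {"tx": 0,"ty": 0,"tz": 0,"rx": 0,"ry": 0,"rz": 0}
  ],
  "gripper": 0.57
}}

```text
time: 18.2
tool_pos: [445.5, 61.4, 204.9]
tcp_rot: [3.133, 0.0, 1.556]
contact_force: [-0.7, -0.4, -0.9]
grip_width: 39.3
finger_force: 0.0
```

```bash
python3 - <<'E'
from h import *
o=bot.get_obs();print(o["tool_pos"],o["contact_force"],o["grip_width"])
for n in("top","side"): cv2.imwrite(f"pics/{n}4.png",bot.capture(n)[:,:,::-1])
a=cv2.imread("pics/top4.png")[110:260,145:265];b=cv2.imread("pics/side4.png")[150:350,130:310]
a=cv2.resize(a,None,fx=3,fy=3);b=cv2.resize(b,(405,450));cv2.imwrite("pics/c6.png",np.hstack([a,b]))
E
```

```text
[445.51445048  61.41500205 204.89514978] [-0.69252883 -0.42651453 -0.91271274] 39.34024697766584
```

View pics/c6.png

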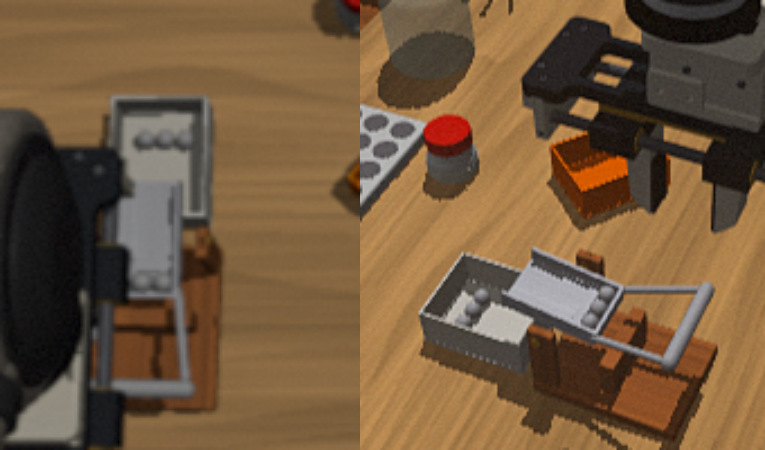

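The crop shows three balls in the dish at (143–188,138). The rear row is still in the tray at (600,308), the tray is back at rest, the dish is under the spout and the gripper is clear. Handing in.

```bash
python3 -c "
from plant import bot
print(bot.close_job())"
```

```text
the job is handed in; nothing more can be done
None
```

The job is handed in at about 18 s: the final pictures show the dish lined up under the spout with three front balls in it, the rear row still in the tray, the tray back at rest and the gripper clear; no verdict was returned.

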